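# Load a soap-banding jig and hold its sprung jaw at the mark

### The job

Get a pair of soaps ready for their paper band: lay the cream soap flat in the wooden banding jig, label up and crosswise like the pink soap already there, between the pink soap and the black jaw, and let go of it. Then pull the jig's dark wooden handle out against its spring until the yellow pointer on the jaw stands at the red clip, and finish while still gripping the handle and holding it there, because the spring takes it back if it is let go. Leave the other things on the table where they are.

Things in the scene. Friction and masses are not known exactly. Their poses are not given: they have to be found in the camera images.
- banding_jig: Fixed soap-banding jig: light wooden bed 225 x 150 mm, 12 mm thick, flat on the table. Origin on the table plane under the bed, z up; its -x axis points to the handle end, which faces the robot, and is the direction of pull. A steel scale bar runs along its right (-y) side at y = -71 mm.
- trough (a point): On the trough's floor, 12 mm above the jig's origin; axes as the jig's. Aluminium side rails: inner faces y = +-48, tops 10 mm above the floor. Fixed fence at the handle end: inner face x = -84, top 22 mm above the floor. Jaw at the far end: inner face x = +94 at rest, top 30 mm above. Pink soap centred near x = -50, y = 0; room for the cream one: x = -20 to +94 mm.
- puller: Sliding part of the jig: handle, two rods and black jaw (14 mm thick) in one. It slides only along the jig's -x, up to 85 mm; the jaw then nears the fence and pushes the cream soap along. A spring draws it back (5 N at rest, 1 N more per 10 mm). Axes as the jig's; origin on the table plane under the handle, at x = -120 mm in the jig's frame at rest.
- handle_grip (a point): Grip point in the dark wooden handle, an upright block 14 mm thick along x (the pull), 44 mm wide along y, z = 34 to 86 mm above the table, clear all round (a steel crossbar at z = 21 to 35 mm runs under it). The point is mid-block at z = 68 mm. Axes as the jig's; moves with the puller.
- pointer (a point): Tip of the yellow pointer (6 mm wide; the point is in the middle of its width) on the right (-y) end of the black jaw, z = 43 mm; moves with the puller. At rest x = +101 mm, y = -77 mm in the jig's frame. Axes as the jig's.
- red_clip: Red clip, 8 mm wide with an upright tongue 44 mm high, astride the scale bar: the mark. Set anew each time, 49 to 59 mm from the pointer's rest place towards the handle. Origin mid-width on the table plane; axes as the jig's. The pointer is at the mark when both have the same x in the jig's frame; the soaps then have 7 to 17 mm of spare room in all.
- soap_cream: Cream wrapped soap bar 56 x 85 x 28 mm lying flat, label up, loose on the table ahead of the robot; 0.12 kg. Origin in the middle of its underside, x along the 56 mm side, y along the 85 mm side, z up out of the label. It goes in with its 85 mm side across the jig (along the jig's y).
- soap_pink: Pink wrapped soap bar, same size and axes, already lying flat and crosswise in the jig next to the fence; loose.
- dish_grey_a: Bystander: grey oval stoneware dish, 96 x 114 x 57 mm, front left. Origin in the middle of its underside.
- jar_candle_1: Bystander: orange candle jar with wooden lid, 66 mm wide, 91 mm high. Origin in the middle of its underside.
- jar_candle_2: Bystander: purple candle jar with wooden lid, 66 mm wide, 91 mm high. Origin in the middle of its underside.
- bud_vase: Bystander: small white vase, 62 mm wide, 96 mm high. Origin in the middle of its underside.
- gift_box: Bystander: small green gift box, 53 mm wide, 53 mm high. Origin in the middle of its underside.
- spool: Bystander: red ribbon spool lying flat, 81 x 84 x 38 mm. Origin at its underside.
Not all that is in view belongs to the job. Leave any blue or green look-alike of the soap_pink alone.

How it is judged (in metres and radians):
On the way:
1. the cream soap lies flat, label up and crosswise in the jig between the pink soap and the jaw, let go and at rest (x of soap_cream in the frame of banding_jig between -0.008 and 0.07 m and y of soap_cream in the frame of banding_jig between -0.016 and 0.016 m and z of soap_cream in the frame of banding_jig between 0.006 and 0.018 m and angle between soap_cream's own z axis and vertical below 0.12 rad and angle between the x axis of soap_cream and the x axis of banding_jig, either way round below 0.2 rad and contact force between the fingers and soap_cream below 0.2 N and linear speed of soap_cream below 0.02 m/s and contact force between soap_cream and banding_jig above 0.3 N), for 0.2 s.
At the end, for the whole second after the job is handed in: The fingers grip the puller (over 3 N) and hold it still (below 10 mm/s), pointer within 6 mm of the red clip along the slide; both soaps lie flat (0.12 rad), label up, crosswise (0.2 rad) in the trough, pink by the fence, cream between it and the jaw, untouched by the fingers (x of pointer in the frame of red_clip between -0.006 and 0.006 m and contact force between the fingers and puller above 3 N and linear speed of puller below 0.01 m/s and x of soap_cream in the frame of banding_jig between -0.03 and 0.03 m and y of soap_cream in the frame of banding_jig between -0.016 and 0.016 m and z of soap_cream in the frame of banding_jig between 0.006 and 0.018 m and angle between each of soap_cream, soap_pink's own z axis and vertical below 0.12 rad and angle between the x axis of each of soap_cream, soap_pink and the x axis of banding_jig, either way round below 0.2 rad and x of soap_pink in the frame of banding_jig between -0.07 and -0.028 m and y of soap_pink in the frame of banding_jig between -0.016 and 0.016 m and z of soap_pink in the frame of banding_jig between 0.006 and 0.018 m and contact force between the fingers and soap_cream below 0.2 N and contact force between the fingers and soap_pink below 0.2 N); the arm keeps its last pose, push and grip.
It fails at once if a bystander is moved more than 30 mm or tipped (distance of any of dish_grey_a, jar_candle_1, jar_candle_2, bud_vase, gift_box, spool from where it was at the start of the episode above 0.03 m or angle between any of dish_grey_a, jar_candle_1, jar_candle_2, bud_vase, gift_box, spool's own z axis and vertical above 0.35 rad).
It also fails if it takes over 50 s, if anything falls off the work surface, if the arm or the gripper's body presses on something with over 40 N, if the wrist force passes 120 N, or if a joint passes its speed limit or range.

### The arm

A 7-joint arm with a two-finger parallel gripper is mounted at the origin on a cart in front of the work surface, level with it; the furniture and walls round the work are solid. World frame = base frame: x ahead of the robot, y to its left, z up, the work surface at z = 0. Lengths are in mm, angles in rad, forces in N, time in s.
With the tool pointing down it reaches from about 400 to 875 mm from the base axis. Payload 4.4 kg.
Tool frame: the origin (TCP) lies on the centre line of the jaws, within the pads' length; the fingertips stand 11 mm ahead of it and the grasp point (between the pads) lies 8 mm behind it (ctrl.tips_ahead is the distance from the TCP to the fingertips, in mm); z points along the fingers, y is the line along which they close (so a half turn about z gives the same grasp; the last joint's range is limited). The gripper opens to 85 mm and grips with 20 to 120 N. Pads are 22 mm wide; open, the fingers measure 114 mm over their backs; the gripper's body (76 mm by 85 mm) begins 54 mm behind the grasp point. The pads swing forward as they close: fully open they stand 13 mm farther back than shut.
Start: joints at [-0.066, 0.628, 0.038, 1.517, -0.027, 0.996, -0.02], TCP at [650.014, 0.027, 242.313] pointing down, gripper open.
Joint ranges: [-3.06, 3.06], [-0.37, 2.12], [-1.25, 1.32], [0.18, 2.47], [-1.1, 4.24], [0.23, 1.98], [-2.94, 2.94]. Speed limits (rad/s): [2.57, 2.57, 3.14, 3.14, 3.14, 3.14, 3.14].

### API

Orientations are given as [roll, pitch, yaw] about the fixed x, y, z axes, in that order (R = Rz(yaw) Ry(pitch) Rx(roll)).
In Python, from cell import ctrl, eyes, job gives the robot as it stands. The module is installed in compiled form; this text tells all that it offers.
- The arm moves only by the tool carry_out, never from a script. Its argument "moves" is a list of rows, each an object of numbers: "tx", "ty", "tz": the shift along the tool's x, y, z as a fraction of full scale; "twist": the turn about the tool's z as a fraction of full scale; "fingers": the opening, from 0 (shut) to 1 (fully open). In form: [{"tx": .., "ty": .., "tz": .., "twist": .., "fingers": ..}, ...]. A call has 1 to 12 rows; each row shifts and turns the commanded pose from where the row before left it, along the tool's axes as they then stand; what a row does not reach is not made up. Full scale, the value 1, is 0.3 m for a shift and pi rad for a turn. A row lasts 1/8 s, in which the tool goes at most 62.5 mm and 10.7 degrees, less where a joint would pass 70% of its speed; a pose out of reach is approached as far as the arm can. A call with a number of a shift or a turn outside -1 to 1 is refused whole. A call with a gripper value outside its range is refused whole. The fingers move at their own pace and stop on an object; the grip force is fixed at half the most. Time passes only in rows, so rows that do not move let the fingers close. It gives the time, the measured TCP pose, the force, the opening and the grip force at its end, in the units of the state.
- ctrl.read_state(): the state, without advancing time (a new reading comes with each control period).
- eyes.get_image(name): name is "scene" or "side" or "wrist"; returns a dict with "color" (384x512x3 uint8, blue, green, red), "fovy" (degrees; the focal length in pixels is half the picture's height over the tangent of half this angle, whatever the lens; pixels are square), "cx", "cy" (the principal point, pixels), "k1" (the pictures are not rectified: a ray, as slopes to the right and down, at radius r is drawn at 1 + k1 r^2 times it, then the intrinsics apply), "world_from_camera" (4x4, takes a point from camera to world coordinates). Camera axes: x right, y up, looking along -z (the intrinsics and any distortion apply to the point x, -y, -z); pixel columns grow to the right and rows downward; lengths in mm; the calibration is good to about 2 mm. A picture is of the moment at which its call begins. There is no depth.
- job.finish_job(): hands the job in; it is judged then, once.
The state is a dict: "clock": time; "qpos": joint angles; "qd": joint speeds; "tau": joint torques, N m; "eef_pos": TCP position; "tool_rot": TCP orientation; "force": force on the tool from outside, world axes, zero at the start; "torque": the same for the moment, N m; "width": finger opening in mm; "gripper_force": force on a finger pad.
Only numpy, scipy, OpenCV 4.12 (cv2) and the standard library are available. Lean on these libraries where they do the work, as an engineer would, in place of code of your own. Each camera call takes 0.05 s, during which the arm holds its last target. There are 200 camera calls.

## Working session

There is one attempt and no reset: what is moved stays moved. The work goes in short steps, Python scripts to look and compute and a tool call to move; the robot and the scene stay as the last step left them, time stands still between calls to the robot, and variables do not carry over. Pictures are saved under pics/ and viewed, at most 10 in all, crops included, and the job is handed in when it is done.

Besides the shell and the picture viewer there is one more tool, called after ">>>" as a command line: name --argument value ..., lists and objects as JSON in quotes. carry_out: Moves the arm, as the interface text tells. Its arguments: {"type":"object","properties":{"moves":{"type":"array","items":{"type":"object","properties":{"tx":{"type":"number","minimum":-1,"maximum":1},"ty":{"type":"number","minimum":-1,"maximum":1},"tz":{"type":"number","minimum":-1,"maximum":1},"twist":{"type":"number","minimum":-1,"maximum":1},"fingers":{"type":"number"}}}}},"required":["moves"]}

```bash
mkdir -p pics; cat > h.py <<'E'
import numpy as np, cv2
from cell import ctrl, eyes, job
def cam(n):
    d=eyes.get_image(n); d['f']=d['color'].shape[0]/2/np.tan(np.radians(d['fovy'])/2); return d
def ray(d,px):
    K=np.array([[d['f'],0,d['cx']],[0,d['f'],d['cy']],[0,0,1.]])
    u=cv2.undistortPoints(np.array(px,float).reshape(-1,1,2),K,np.array([d['k1'],0,0,0,0.])).reshape(-1,2)
    v=np.c_[u[:,0],-u[:,1],-np.ones(len(u))]
    T=np.array(d['world_from_camera']); return T[:3,3], v@T[:3,:3].T
def onz(d,px,z):
    o,v=ray(d,px); return o+v*((z-o[2])/v[:,2])[:,None]
def proj(d,P):
    T=np.array(d['world_from_camera']); c=(np.array(P,float).reshape(-1,3)-T[:3,3])@T[:3,:3]
    x=c[:,0]/-c[:,2]; y=-c[:,1]/-c[:,2]; s=1+d['k1']*(x*x+y*y)
    return np.c_[d['cx']+d['f']*x*s, d['cy']+d['f']*y*s]
E
python3 - <<'E'
from h import *
a=[cam(n) for n in("scene","side","wrist")]
for n,d in zip(("scene","side","wrist"),a):
    cv2.imwrite(f"pics/{n}0.png",d['color']); print(n,d['f'],d['cx'],d['cy'],d['k1']);print(np.round(d['world_from_camera'],2))
print(ctrl.read_state(), ctrl.tips_ahead)
E
```

```text
scene 444.3926226717376 255.11833078181493 186.83988683799583 0.03580246853256688
[[ 4.80000e-01  6.50000e-01 -5.90000e-01 -2.98260e+02]
 [-8.80000e-01  3.60000e-01 -3.10000e-01 -3.97760e+02]
 [ 1.00000e-02  6.70000e-01  7.50000e-01  1.14899e+03]
 [ 0.00000e+00  0.00000e+00  0.00000e+00  1.00000e+00]]
side 461.1340727629603 258.51582258205485 185.77822273306998 -0.003159518488225578
[[-2.70000e-01 -5.70000e-01  7.80000e-01  1.55775e+03]
 [ 9.60000e-01 -1.70000e-01  2.10000e-01  2.95850e+02]
 [ 1.00000e-02  8.10000e-01  5.90000e-01  8.61600e+02]
 [ 0.00000e+00  0.00000e+00  0.00000e+00  1.00000e+00]]
wrist 284.9964435803089 251.3800885793977 188.46782416029143 -0.04214276807032926
[[ 1.0000e+00 -0.0000e+00  0.0000e+00  6.5034e+02]
 [ 0.0000e+00  9.6000e-01  2.7000e-01  6.7920e+01]
 [-0.0000e+00 -2.7000e-01  9.6000e-01  3.7442e+02]
 [ 0.0000e+00  0.0000e+00  0.0000e+00  1.0000e+00]]
{'clock': 0.15, 'qpos': array([-0.0658039 ,  0.6291248 ,  0.03844675,  1.51813875, -0.026973  ,
        0.99630617, -0.02002325]), 'qd': array([ 0.00037438, -0.00217236,  0.00049468, -0.00349762, -0.00079996,
        0.00170754,  0.00145379]), 'tau': array([ 2.19518879e-03, -5.63800478e+01,  1.22790758e+00, -1.93650573e+01,
        1.11919764e-02,  7.40401709e-03, -1.44664841e-05]), 'eef_pos': array([6.49539300e+02, 2.85970944e-02, 2.41605907e+02]), 'tool_rot': array([-3.14013372e+00,  2.82908907e-05,  1.57079300e+00]), 'force': array([ 0.45579279,  0.24767593, -0.27509065]), 'torque': array([ 0.04960684, -0.00181744,  0.02600015]), 'gripper_force': 0.0, 'width': 85.4963487825195} 11.0
```

View pics/scene0.png

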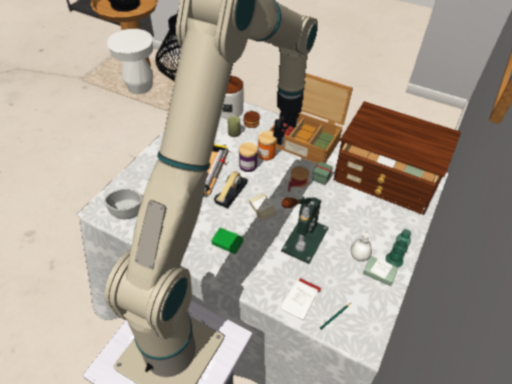

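View pics/side0.png

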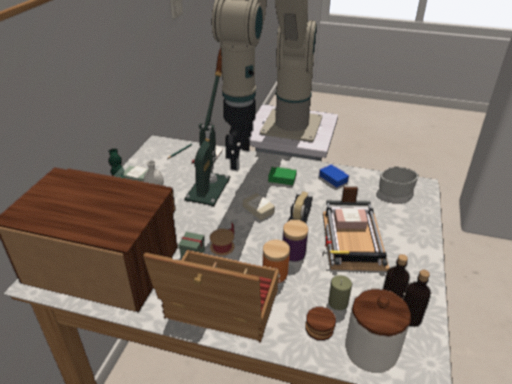

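View pics/wrist0.png

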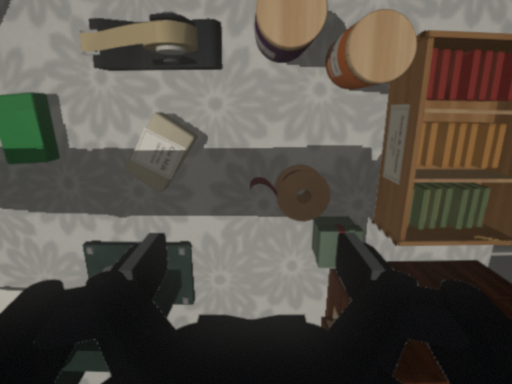

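Candidates for the cream soap: the cream bar at scene (262,205) / side (262,208) / wrist (163,150), the white tin or notepad at scene (380,270) and (300,298), the tape on the dispenser at scene (231,188), and the green and blue bars at side (283,176) and (334,176). The cream bar with the label fits the description. The jig is at side (352,235). Next I'll take a close crop.

```bash
python3 - <<'E'
from h import *
s=cv2.imread("pics/side0.png")[175:275,310:395]; w=cv2.imread("pics/wrist0.png")[95:205,110:220]
A=cv2.resize(s,None,fx=5.8,fy=5.8,interpolation=cv2.INTER_CUBIC); B=cv2.resize(w,(300,300),interpolation=cv2.INTER_CUBIC)
c=np.zeros((580,800,3),np.uint8); c[:,:493]=A[:580,:493]; c[:300,500:800]=B; cv2.imwrite("pics/crop1.png",c)
d=cam("wrist")
hsv=cv2.cvtColor(d['color'],cv2.COLOR_BGR2HSV)
for z in(0,28): print(z,np.round(onz(d,[(157,113),(196,136),(165,188),(130,172)],z)[:,:2]))
E
```

```text
0 [[530.  65.]
 [578.  35.]
 [532. -35.]
 [486. -12.]]
28 [[539.  65.]
 [584.  38.]
 [541. -27.]
 [498.  -6.]]
```

View pics/crop1.png

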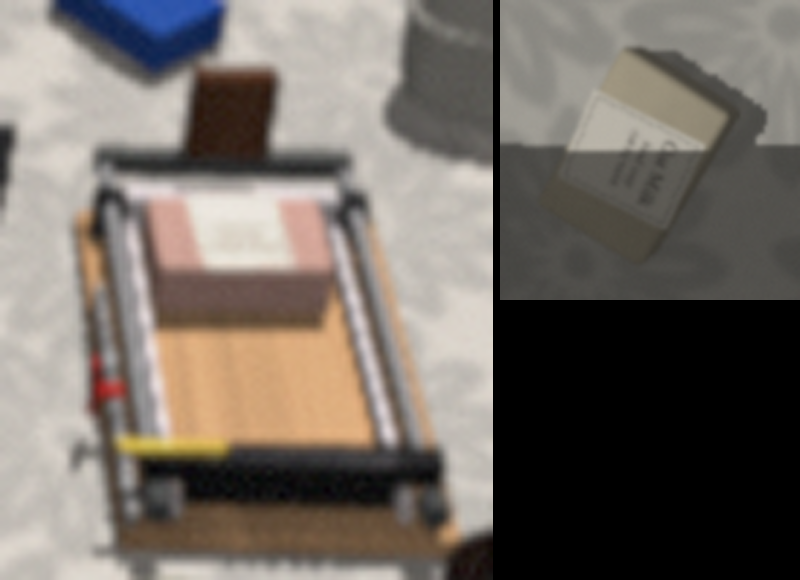

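The crop confirms the cream bar, label up. In the jig, the pink soap is by the fence, the yellow pointer is at about side (330–349,252) and the red clip at about (329,242).

```bash
python3 - <<'E'
from h import *
d=cam("side")
f=lambda L:[(310+u/5.8,175+v/5.8) for u,v in L]
def q(n,L,z): print(n,np.round(onz(d,f(L),z)[:,:2]).tolist())
q("pink top",[(148,200),(318,195),(330,268),(150,270)],40)
q("jaw top",[(122,450),(440,455)],42)
q("handle top",[(197,68),(275,70)],86)
q("rails R top",[(118,230),(150,440)],22); q("rail L",[(332,220),(392,445)],22)
q("bed far",[(120,548),(440,545)],6)
q("clip top",[(105,360)],44); q("pointer",[(120,445)],43)
hsv=cv2.cvtColor(d['color'],cv2.COLOR_BGR2HSV)
w=cam("wrist"); print(np.round(proj(w,[(540,15,28)])))
E
```

```text
pink top [[519.0, 240.0], [492.0, 319.0], [546.0, 330.0], [572.0, 248.0]]
jaw top [[698.0, 253.0], [662.0, 386.0]]
handle top [[468.0, 252.0], [459.0, 289.0]]
rails R top [[524.0, 228.0], [667.0, 263.0]]
rail L [[487.0, 328.0], [640.0, 368.0]]
bed far [[720.0, 259.0], [680.0, 393.0]]
clip top [[644.0, 237.0]]
pointer [[696.0, 252.0]]
[[161. 155.]]
```

>>> carry_out --moves '[{"tx":0.02,"ty":-0.12,"tz":0.1},{"tx":0.03,"ty":-0.12,"tz":0.1},{"ty":-0.12,"tz":0.05},{"twist":0.0575},{"twist":0.0575},{"twist":0.0575},{},{}]'

```text
validation failed for argument at $.mo...
```

```bash
python3 - <<'E'
from h import *
d=cam("wrist"); print(np.round(proj(d,[(540,15,28)]))); cv2.imwrite("pics/w1.png",d['color']); print(ctrl.read_state()['eef_pos'],ctrl.read_state()['tool_rot'])
np.save("w1.npy",np.array([d],dtype=object))
E
```

```text
[[161. 155.]]
[6.49889741e+02 9.48020521e-03 2.42084396e+02] [-3.14116703e+00 -2.11496779e-05  1.57075557e+00]
```

View pics/w1.png

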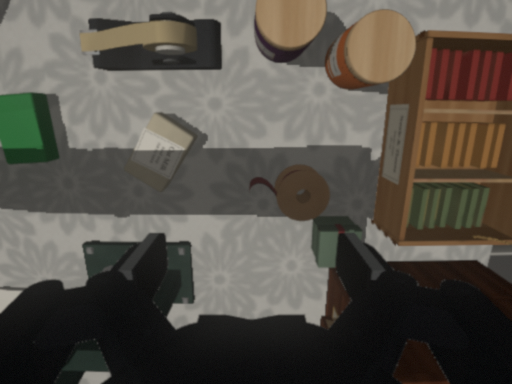

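The call was refused because every row needs all five numbers, so nothing moved.

>>> carry_out --moves '[{"tx":0.02,"ty":-0.12,"tz":0.1,"twist":0,"fingers":1},{"tx":0.03,"ty":-0.12,"tz":0.1,"twist":0,"fingers":1},{"tx":0,"ty":-0.12,"tz":0.05,"twist":0,"fingers":1},{"tx":0,"ty":0,"tz":0,"twist":0.0575,"fingers":1},{"tx":0,"ty":0,"tz":0,"twist":0.0575,"fingers":1},{"tx":0,"ty":0,"tz":0,"twist":0.0575,"fingers":1},{"tx":0,"ty":0,"tz":0,"twist":0,"fingers":1},{"tx":0,"ty":0,"tz":0,"twist":0,"fingers":1}]'

```text
clock: 1.35
eef_pos: [542.0, 15.2, 167.3]
tool_rot: [-3.142, -0.0, 1.032]
force: [-0.1, 0.9, -0.3]
width: 85.2
gripper_force: 0.0
```

```bash
cat > soap.py <<'E'
from h import *
d=cam("wrist"); im=d['color']; cv2.imwrite("pics/w2.png",im); s=ctrl.read_state(); print(s['eef_pos'],s['tool_rot'])
p=proj(d,[(540,15,28)])[0]; print(p)
x,y=p.astype(int); y0=max(0,y-110); x0=max(0,x-110); c=im[y0:y+110,x0:x+110]
cv2.imwrite("pics/w2c.png",cv2.resize(c,(600,int(600*c.shape[0]/c.shape[1])),interpolation=cv2.INTER_CUBIC)[:600]); print(x0,y0,c.shape)
E
python3 soap.py
```

```text
[542.05288031  15.09256428 167.35446101] [-3.14158856e+00 -1.97632114e-04  1.03134113e+00]
[249.02052967 182.94007995]
139 72 (220, 220, 3)
```

View pics/w2.png

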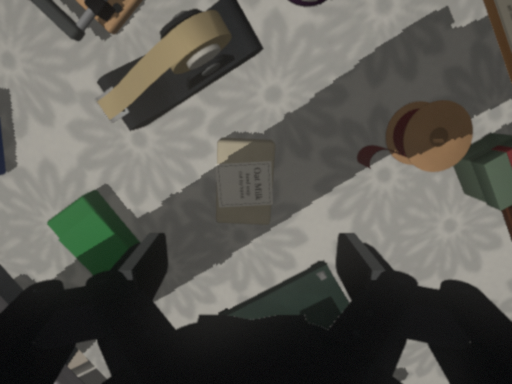

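The cream soap appears almost square to the gripper, spanning columns 218–273 and rows 140–223.

```bash
python3 - <<'E'
from h import *
d=cam("wrist"); c=np.array([(218,140),(273,140),(272,223),(218,223)])
P=onz(d,c,28); print(P.round(1),P.mean(0),np.linalg.norm(np.diff(P,axis=0),axis=1))
b=np.array([(218,140),(273,140)]);print(onz(d,b,0).round())
g=cv2.cvtColor(d['color'],cv2.COLOR_BGR2HSV)
for r in(150,165,200,215): print(r,g[r,208:226].tolist(),g[r,264:282].tolist()) if r==200 else None
s=d['color'].astype(int); 
for r in (148,200,215):
    b=s[r,:,2]-s[r,:,0]; k=np.where(b[200:290]>12)[0]+200; print(r,k.min(),k.max())
for cc in(230,245,262):
    b=s[:,cc,2]-s[:,cc,0]; k=np.where(b[120:240]>12)[0]+120; print(cc,k.min(),k.max())
E
```

```text
[[536.4  66.1  28. ]
 [581.1  39.3  28. ]
 [538.4 -33.5  28. ]
 [490.8  -5.   28. ]] [536.67885066  16.70183279  28.        ] [52.14756572 84.4169482  55.41970279]
[[532.  65.   0.]
 [582.  36.   0.]]
200 [[24, 17, 77], [30, 10, 75], [23, 13, 77], [24, 17, 76], [20, 20, 76], [18, 16, 78], [18, 16, 78], [17, 23, 78], [22, 37, 76], [23, 39, 79], [19, 32, 87], [20, 25, 91], [20, 25, 90], [23, 23, 90], [23, 22, 93], [23, 22, 94], [23, 21, 95], [20, 24, 96]] [[19, 21, 95], [23, 22, 94], [23, 22, 94], [20, 24, 95], [23, 22, 94], [23, 23, 90], [19, 23, 88], [21, 20, 91], [23, 23, 87], [20, 19, 80], [24, 17, 76], [23, 13, 78], [24, 16, 79], [24, 16, 79], [25, 19, 82], [25, 18, 83], [20, 18, 85], [20, 18, 85]]
148 216 273Traceback (most recent call last):
  File "<stdin>", line 9, in <module>
    return umr_minimum(a, axis, None, out, keepdims, initial, where)
ValueError: zero-size array to reduction operation minimum which has no identity
```

>>> carry_out --moves '[{"tx":-0.004,"ty":-0.018,"tz":0.15,"twist":0,"fingers":1},{"tx":0,"ty":0,"tz":0.15,"twist":0,"fingers":1},{"tx":0,"ty":0,"tz":0.12,"twist":0,"fingers":1},{"tx":0,"ty":0,"tz":0.07,"twist":0,"fingers":1},{"tx":0,"ty":0,"tz":0.022,"twist":0,"fingers":1},{"tx":0,"ty":0,"tz":0,"twist":0,"fingers":1},{"tx":0,"ty":0,"tz":0,"twist":0,"fingers":0.4},{"tx":0,"ty":0,"tz":0,"twist":0,"fingers":0.4},{"tx":0,"ty":0,"tz":0,"twist":0,"fingers":0.4},{"tx":0,"ty":0,"tz":0,"twist":0,"fingers":0.4}]'

```text
clock: 2.7
eef_pos: [537.3, 17.0, 15.1]
tool_rot: [3.141, -0.001, 1.029]
force: [-1.5, 0.7, 6.6]
width: 55.1
gripper_force: 62.9
```

>>> carry_out --moves '[{"tx":0,"ty":0,"tz":-0.08,"twist":0,"fingers":0.4},{"tx":0,"ty":0,"tz":-0.18,"twist":0,"fingers":0.4},{"tx":0,"ty":0,"tz":-0.2,"twist":0,"fingers":0.4},{"tx":0,"ty":0,"tz":-0.2,"twist":0,"fingers":0.4},{"tx":0.1,"ty":-0.03,"tz":0,"twist":0,"fingers":0.4},{"tx":0.17,"ty":-0.05,"tz":0,"twist":0,"fingers":0.4},{"tx":0.19,"ty":-0.06,"tz":0,"twist":0,"fingers":0.4},{"tx":0.19,"ty":-0.06,"tz":0,"twist":0,"fingers":0.4},{"tx":0.19,"ty":-0.05,"tz":0,"twist":0,"fingers":0.4},{"tx":0.11,"ty":-0.02,"tz":0,"twist":0,"fingers":0.4}]'

```text
clock: 3.95
eef_pos: [613.5, 307.4, 211.9]
tool_rot: [-3.14, -0.002, 1.033]
force: [0.2, -0.6, -2.0]
width: 54.7
gripper_force: 64.0
```

>>> carry_out --moves '[{"tx":0,"ty":0,"tz":0,"twist":-0.05,"fingers":0.4},{"tx":0,"ty":0,"tz":0,"twist":-0.05,"fingers":0.4},{"tx":0,"ty":0,"tz":0,"twist":-0.05,"fingers":0.4},{"tx":0,"ty":0,"tz":0,"twist":-0.05,"fingers":0.4},{"tx":0,"ty":0,"tz":0,"twist":-0.05,"fingers":0.4},{"tx":0,"ty":0,"tz":0,"twist":0,"fingers":0.4},{"tx":0,"ty":0,"tz":0,"twist":0,"fingers":0.4}]'

```text
clock: 4.82
eef_pos: [614.3, 302.5, 211.9]
tool_rot: [3.142, 0.0, 1.812]
force: [0.7, 0.3, -0.2]
width: 55.2
gripper_force: 63.9
```

```bash
sed -i 's/w2/w3/g' soap.py; python3 soap.py
```

```text
[614.2642105  302.69834863 211.83715775] [3.14155888e+00 1.24508294e-04 1.81224827e+00]
[150.51753507 353.955266  ]
40 243 (141, 220, 3)
```

View pics/w3.png

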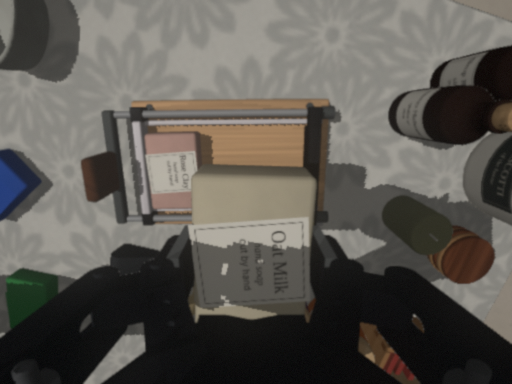

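In this view the pink top is at (145–200,131–210), the jaw at (304–322,107–220), the bed's left edge runs (132,101)–(328,99), and the handle is at (83–118,152–200).

```bash
python3 - <<'E'
from h import *
d=cam("wrist"); 
def q(n,L,z):
    P=onz(d,L,z)[:,:2]; v=P[1]-P[0]; print(n,P.round().tolist(),np.degrees(np.arctan2(v[1],v[0])).round(1))
q("bedleft",[(132,101),(328,99)],12)
q("fence-bar",[(121,111),(128,221)],30)
q("pink",[(145,134),(197,131),(201,208),(150,211)],40)
q("jaw in",[(307,112),(304,160)],42)
q("jaw out",[(322,112),(327,220)],42)
im=d['color']; c=im[90:230,75:345]; cv2.imwrite("pics/w3j.png",cv2.resize(c,None,fx=2.9,fy=2.9,interpolation=cv2.INTER_CUBIC))
E
```

```text
bedleft [[466.0, 347.0], [680.0, 401.0]] 14.3
fence-bar [[463.0, 335.0], [487.0, 210.0]] -79.2
pink [[495.0, 318.0], [549.0, 334.0], [569.0, 251.0], [514.0, 233.0]] 16.8
jaw in [[655.0, 380.0], [667.0, 332.0]] -77.1
jaw out [[670.0, 384.0], [712.0, 272.0]] -69.7
```

View pics/w3j.png

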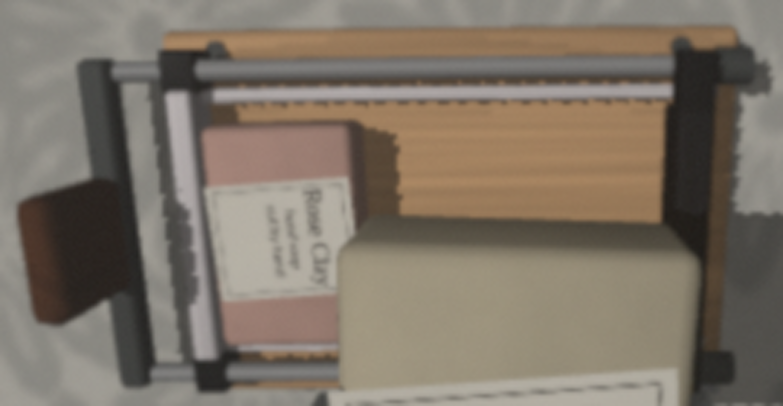

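>>> carry_out --moves '[{"tx":0.011,"ty":0.0085,"tz":0.12,"twist":0,"fingers":0.4},{"tx":0,"ty":0,"tz":0.15,"twist":0,"fingers":0.4},{"tx":0,"ty":0,"tz":0.15,"twist":0,"fingers":0.4},{"tx":0,"ty":0,"tz":0.1,"twist":0,"fingers":0.4},{"tx":0,"ty":0,"tz":0.04,"twist":0,"fingers":0.4},{"tx":0,"ty":0,"tz":0.02,"twist":0,"fingers":0.4},{"tx":0,"ty":0,"tz":0.013,"twist":0,"fingers":0.4},{"tx":0,"ty":0,"tz":0,"twist":0,"fingers":0.4}]'

```text
clock: 5.92
eef_pos: [616.6, 306.8, 34.7]
tool_rot: [3.14, -0.0, 1.814]
force: [0.1, -0.6, -2.1]
width: 55.2
gripper_force: 63.9
```

>>> carry_out --moves '[{"tx":0,"ty":0,"tz":0.013,"twist":0,"fingers":0.4},{"tx":0,"ty":0,"tz":0.008,"twist":0,"fingers":0.4},{"tx":0,"ty":0,"tz":0,"twist":0,"fingers":0.4}]'

```text
clock: 6.3
eef_pos: [615.9, 306.5, 27.3]
tool_rot: [-3.141, 0.0, 1.814]
force: [-0.4, -0.6, -1.1]
width: 55.1
gripper_force: 63.9
```

>>> carry_out --moves '[{"tx":0,"ty":0,"tz":0,"twist":0,"fingers":0.76},{"tx":0,"ty":0,"tz":0,"twist":0,"fingers":0.76},{"tx":0,"ty":0,"tz":0,"twist":0,"fingers":0.76},{"tx":0,"ty":0,"tz":0,"twist":0,"fingers":0.76},{"tx":0,"ty":0,"tz":-0.03,"twist":0,"fingers":0.76},{"tx":0,"ty":0,"tz":-0.15,"twist":0,"fingers":0.76},{"tx":0,"ty":0,"tz":-0.2,"twist":0,"fingers":0.76},{"tx":0,"ty":0,"tz":-0.15,"twist":0,"fingers":0.76},{"tx":-0.1,"ty":-0.15,"tz":0,"twist":0,"fingers":0.6},{"tx":-0.1,"ty":-0.15,"tz":0,"twist":0,"fingers":0.6},{"tx":0,"ty":0,"tz":0,"twist":0,"fingers":0.6}]'

```text
clock: 7.68
eef_pos: [539.8, 222.0, 187.1]
tool_rot: [-3.137, 0.003, 1.811]
force: [0.3, 1.7, 0.6]
width: 51.4
gripper_force: 0.0
```

```bash
python3 - <<'E'
from h import *
d=cam("wrist");cv2.imwrite("pics/w4.png",d['color']); np.save("w4.npy",np.array([d],dtype=object),allow_pickle=True)
s=cam("side");cv2.imwrite("pics/s4.png",s['color'])
c=np.zeros((600,800,3),np.uint8); c[:384,:512]=d['color']
k=s['color'][170:275,305:395]; k=cv2.resize(k,None,fx=3.2,fy=3.2,interpolation=cv2.INTER_CUBIC); c[:k.shape[0],512:512+k.shape[1]]=k[:,:288]
k=cv2.resize(d['color'][60:260,60:400],None,fx=1,fy=1); cv2.imwrite("pics/v4.png",c)
O=np.array([581,297.5]);a=np.radians(14.3);u=np.array([np.cos(a),np.sin(a)]);v=np.array([-u[1],u[0]])
P=lambda x,y,z:[*(O+x*u+y*v),z]
print(proj(d,[P(-120,22,86),P(-120,-22,86),P(94,40,42),P(47,-67,44)]).round(1)); print(ctrl.read_state()['eef_pos'])
E
```

```text
[[171.   87.9]
 [175.3 144.2]
 [415.   69.7]
 [356.1 182.8]]
[543.78936129 226.76915124 187.63448072]
```

View pics/v4.png

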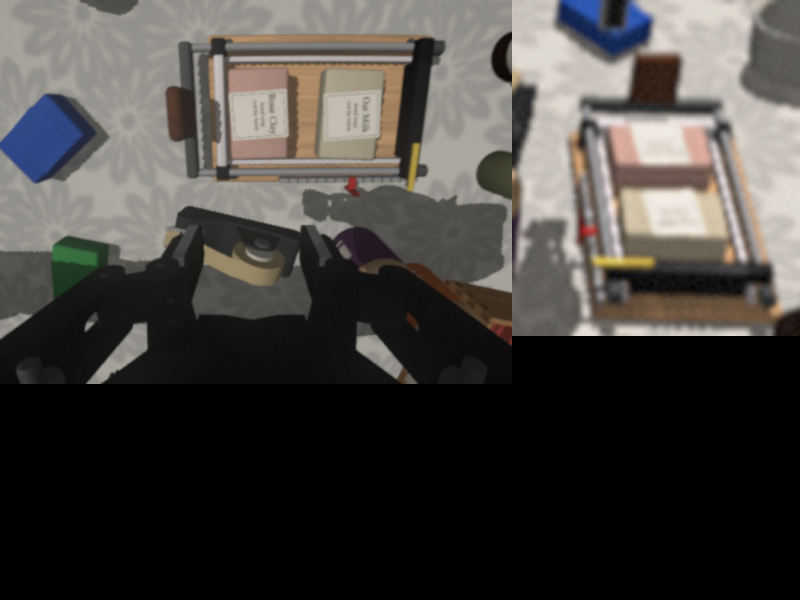

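The cream soap lies flat and crosswise between the pink soap and the jaw. The handle top is at (167–188,87–140), the pointer tip near (411,190) and the clip at (352,186). Next I measure the pull.

```bash
cat > ptr.py <<'E'
from h import *
a=np.radians(14.3);u=np.array([np.cos(a),np.sin(a)]);v=np.array([-u[1],u[0]]);O=np.array([581,297.5])
J=lambda P:np.c_[(P[:,:2]-O)@u,(P[:,:2]-O)@v]
def big(d,lo,hi,box):
    x0,y0,x1,y1=box; h=cv2.cvtColor(d['color'],cv2.COLOR_BGR2HSV); m=cv2.inRange(h,lo,hi); k=np.zeros_like(m); k[y0:y1,x0:x1]=m[y0:y1,x0:x1]
    n,l,st,c=cv2.connectedComponentsWithStats(k); i=1+st[1:,4].argmax(); ys,xs=np.where(l==i); return np.c_[xs,ys],st[i]
def meas(n,by,br):
    d=cam(n)
    Y,sy=big(d,(20,120,90),(35,255,255),by); R,sr=big(d,(0,150,70),(9,255,255),br)
    jy=J(onz(d,Y,43)); jr=J(onz(d,R,44)); print(n,sy,sr)
    tip=jy[jy[:,1]<jy[:,1].min()+8]; print(" pointer x mean",jy[:,0].mean().round(1),"tip",tip.mean(0).round(1),"y",jy[:,1].min().round(1),jy[:,1].max().round(1))
    print(" clip(z44) x range",jr[:,0].min().round(1),jr[:,0].max().round(1),"y",jr[:,1].min().round(1),jr[:,1].max().round(1))
    print(" clip @z44 by pixel rows:",[(int(r),R[R[:,1]==r][:,0].min(),R[R[:,1]==r][:,0].max()) for r in np.unique(R[:,1])])
    print(" at z 44,30:",[J(onz(d,[R.mean(0)],z)).round(1).tolist() for z in (44,30)])
E
python3 - <<'E'
from ptr import *
meas("wrist",(380,130,440,200),(330,165,375,205)); meas("side",(315,200,365,265),(315,200,345,255))
E
```

```text
wrist [399 148  13  47 327] [339 181  10  17  97]
 pointer x mean 102.7 tip [102.6 -71.5] y -75.4 -28.0
 clip(z44) x range 36.7 45.4 y -77.8 -61.0
 clip @z44 by pixel rows: [(181, np.int64(345), np.int64(345)), (182, np.int64(343), np.int64(347)), (183, np.int64(342), np.int64(347)), (184, np.int64(342), np.int64(348)), (185, np.int64(342), np.int64(348)), (186, np.int64(342), np.int64(347)), (187, np.int64(342), np.int64(347)), (188, np.int64(342), np.int64(347)), (189, np.int64(341), np.int64(347)), (190, np.int64(341), np.int64(347)), (191, np.int64(339), np.int64(347)), (192, np.int64(340), np.int64(347)), (193, np.int64(341), np.int64(346)), (194, np.int64(342), np.int64(346)), (195, np.int64(342), np.int64(345)), (196, np.int64(343), np.int64(346)), (197, np.int64(344), np.int64(346))]
 at z 44,30: [[[41.9, -69.3]], [[46.7, -73.2]]]
side [331 250  19   4  63] [326 240   6   4  15]
 pointer x mean 98.8 tip [ 98.9 -67.6] y -72.0 -26.0
 clip(z44) x range 57.8 69.3 y -81.7 -68.4
 clip @z44 by pixel rows: [(240, np.int64(326), np.int64(327)), (241, np.int64(326), np.int64(330)), (242, np.int64(326), np.int64(331)), (243, np.int64(326), np.int64(328))]
 at z 44,30: [[[64.1, -76.7]], [[49.0, -73.9]]]
```

>>> carry_out --moves '[{"tx":0.1,"ty":-0.11,"tz":0,"twist":0,"fingers":0.6},{"tx":0.096,"ty":-0.113,"tz":0,"twist":-0.003,"fingers":0.6},{"tx":0,"ty":0,"tz":0,"twist":0,"fingers":0.6},{"tx":0,"ty":0,"tz":0.1,"twist":0,"fingers":0.6},{"tx":0,"ty":0,"tz":0,"twist":0,"fingers":0.6},{"tx":0,"ty":0,"tz":0,"twist":0,"fingers":0.6}]'

```text
clock: 8.62
eef_pos: [465.2, 267.9, 156.9]
tool_rot: [3.141, -0.0, 1.823]
force: [0.2, 0.7, -0.0]
width: 51.1
gripper_force: 0.0
```

```bash
python3 - <<'E'
from h import *
s=ctrl.read_state(); print(s['eef_pos'],s['tool_rot'],s['qpos'].round(2))
d=cam("wrist"); p=proj(d,[(464.7,267.9,86)])[0]; print(p)
x,y=p.astype(int); c=d['color'][max(0,y-60):y+90,max(0,x-100):x+100]; print(max(0,y-60),x-100,c.shape)
cv2.imwrite("pics/h5.png",cv2.resize(c,None,fx=3.5,fy=3.5,interpolation=cv2.INTER_CUBIC))
E
```

```text
[465.19661299 267.86651415 156.93524838] [ 3.14056880e+00 -1.69428485e-04  1.82325796e+00] [-0.58  0.58  0.    1.92 -0.    0.64 -0.32]
[249.30389867 202.75809277]
142 149 (150, 200, 3)
```

View pics/h5.png

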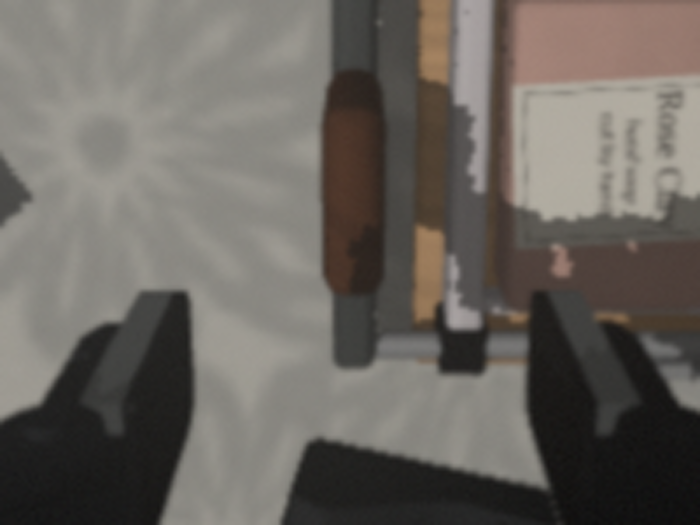

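The handle is centred between the fingers, at about crop (354,200). Now I descend and grip it.

>>> carry_out --moves '[{"tx":0.006,"ty":0,"tz":0.12,"twist":0,"fingers":0.6},{"tx":0,"ty":0,"tz":0.12,"twist":0,"fingers":0.6},{"tx":0,"ty":0,"tz":0.075,"twist":0,"fingers":0.6},{"tx":0,"ty":0,"tz":0,"twist":0,"fingers":0.6},{"tx":0,"ty":0,"tz":0,"twist":0,"fingers":0},{"tx":0,"ty":0,"tz":0,"twist":0,"fingers":0},{"tx":0,"ty":0,"tz":0,"twist":0,"fingers":0},{"tx":0,"ty":0,"tz":0,"twist":0,"fingers":0},{"tx":0,"ty":0,"tz":0,"twist":0,"fingers":0},{"tx":0,"ty":0,"tz":0,"twist":0,"fingers":0}]'

```text
clock: 9.93
eef_pos: [463.4, 269.5, 63.5]
tool_rot: [3.141, -0.001, 1.823]
force: [-2.2, -1.1, 6.2]
width: 13.0
gripper_force: 59.8
```

>>> carry_out --moves '[{"tx":0,"ty":-0.02,"tz":0,"twist":0,"fingers":0},{"tx":0,"ty":-0.02,"tz":0,"twist":0,"fingers":0},{"tx":0,"ty":-0.02,"tz":0,"twist":0,"fingers":0},{"tx":0,"ty":-0.02,"tz":0,"twist":0,"fingers":0},{"tx":0,"ty":-0.02,"tz":0,"twist":0,"fingers":0},{"tx":0,"ty":-0.02,"tz":0,"twist":0,"fingers":0},{"tx":0,"ty":-0.02,"tz":0,"twist":0,"fingers":0},{"tx":0,"ty":-0.02,"tz":0,"twist":0,"fingers":0},{"tx":0,"ty":0,"tz":0,"twist":0,"fingers":0},{"tx":0,"ty":0,"tz":0,"twist":0,"fingers":0}]'

```text
clock: 11.18
eef_pos: [421.8, 258.9, 63.5]
tool_rot: [3.132, -0.002, 1.822]
force: [9.5, 1.2, -0.1]
width: 13.4
gripper_force: 58.9
```

```bash
python3 - <<'E'
from ptr import *
d=cam("side"); cv2.imwrite("pics/s6.png",d['color']); w=cam("wrist"); cv2.imwrite("pics/w6.png",w['color'])
P=lambda x,y,z:[*(O+x*u+y*v),z]
for n,c in(("s",d),("w",w)): print(n,proj(c,[P(53,-77,43),P(47,-71,44),P(0,0,40)]).round())
c=d['color'][170:275,305:395]; c=cv2.resize(c,None,fx=4.4,fy=4.4,interpolation=cv2.INTER_CUBIC)
o=np.zeros((470,800,3),np.uint8); o[:c.shape[0],:c.shape[1]]=c; k=w['color'][0:384:1,:]; k=cv2.resize(k,(400,300)); o[:300,400:]=k; cv2.imwrite("pics/v6.png",o)
try: meas("side",(315,200,365,265),(315,200,345,255))
except Exception as e: print(e)
E
```

```text
s [[327. 239.]
 [329. 237.]
 [354. 227.]]
w [[554. 329.]
 [551. 324.]
 [512. 229.]]
side [329 239  19   3  46] [326 239   5   6  13]
 pointer x mean 55.7 tip [ 55.5 -68.6] y -72.6 -25.7
 clip(z44) x range 54.1 73.0 y -82.1 -71.0
 clip @z44 by pixel rows: [(239, np.int64(326), np.int64(326)), (240, np.int64(326), np.int64(327)), (241, np.int64(326), np.int64(327)), (242, np.int64(326), np.int64(330)), (243, np.int64(326), np.int64(327)), (244, np.int64(326), np.int64(326))]
 at z 44,30: [[[64.0, -78.6]], [[48.9, -75.8]]]
```

```bash
python3 - <<'E'
from ptr import *
for n in("s4","s6"):
    s=cv2.imread(f"pics/{n}.png").astype(int); r=s[:,:,2]-np.maximum(s[:,:,1],s[:,:,0]); y=np.minimum(s[:,:,2],s[:,:,1])-s[:,:,0]
    print(n); print("     ",list(range(321,336)))
    for k in range(232,249): print(k,r[k,321:336],y[k,325:336])
w=cv2.imread("pics/w4.png").astype(int); r=w[:,:,2]-np.maximum(w[:,:,1],w[:,:,0])
for k in range(174,200): print(k,r[k,338:366])
P=lambda x,y,z:[*(O+x*u+y*v),z]
d=cam("side"); print(proj(d,[P(x,-71,z) for x in(42,47,52) for z in(44,22,0)]).round(1))
E
```

```text
s4
      [321, 322, 323, 324, 325, 326, 327, 328, 329, 330, 331, 332, 333, 334, 335]
232 [ 4  5  5  5 10 10  3  4 11 15  4  2  2  6 12] [ 7  9  1  1  8 11  2  0 -1 -1  4]
233 [ 4  5  4  3  9  9  4  5 12 15  7  3  2  4 15] [ 6 10  2  2  7 13  4  2  0 -2  3]
234 [ 4  4  6  4  6 13  3  4  8 13  9  1  2  4 13] [10  8  2  0  6 14  5 -1 -2 -1  1]
235 [ 3  7  5  4  9 17  7  1  6 13  8  3  3  5 11] [ 8  9  2  0  1  8  7  1 -1  0  1]
236 [ 5  6  4  5 12 22 10  2  4 11  9  2  0  4  6] [ 6  8 -1  0  0  7  7  1  0 -1 -2]
237 [ 5  7  7  5 12 33 14  2  2  8 11  4  0  2  6] [ 7  2 -1  0  1  8  7  0 -2 -1 -1]
238 [ 3  5  5  5 16 39 21  2  3 10  8  3  1  3  5] [ 4  2  1  0  2  8 11  1  0 -1 -2]
239 [ 4  6  5  6 17 45 34 11 10 18 16  4  2  0  5] [ 2  3  1  1  1  7 10  1  1  1  0]
240 [ 3  6  5  5 16 58 69 49 43 48 35  8  0  1  6] [ 5  3  2  1  2  9 11  3  2 -1 -1]
241 [  5   8   5   5  18  77 106 102  97  93  63  14   1   2   6] [ 3  2  4  3  2  8 10  4  0 -1  0]
242 [  4   5   7   4  20  74 109 114 112 103  70  18   2   2   4] [ 5  1  5  3  2  3  8  7 -1  1 -2]
243 [ 4  4  7  7 19 59 78 70 60 56 45 1
[... 3698 characters left out ...]

  2  2  2  2]
193 [ 2  2  2  2  1  2  2  2  2  3  6 11 18 27 35 40 46 52 57 63 63 52 30 11
  3  2  1  2]
194 [ 2  2  3  2  2  2  1  1  2  1  3  5 10 15 24 34 40 45 53 58 62 55 29 10
  3  2  2  2]
195 [ 2  2  2  1  2  1  1  1  1  2  2  2  5  8 17 25 32 36 38 40 41 34 17  7
  2  2  2  1]
196 [ 2  2  3  1  2  2  1  1  2  1  2  2  3  4  9 13 16 18 19 19 18 15  7  2
  2  2  1  2]
197 [0 2 3 3 1 2 1 2 2 1 1 1 2 2 3 4 5 5 5 5 4 5 3 1 2 2 1 3]
198 [1 2 2 2 3 2 3 2 2 2 1 2 2 2 2 2 3 2 2 1 1 1 1 1 1 1 2 2]
199 [1 2 2 3 2 2 2 3 2 3 2 2 3 2 1 2 2 1 2 1 1 1 2 2 2 2 3 2]
[[329.1 235.9]
 [328.3 242.1]
 [327.5 248.1]
 [329.3 237.2]
 [328.5 243.4]
 [327.7 249.4]
 [329.5 238.5]
 [328.7 244.7]
 [327.8 250.8]]
```

```bash
python3 - <<'E'
from ptr import *
d=np.load("w4.npy",allow_pickle=True)[0]
Y,s=big(d,(20,120,90),(35,255,255),(380,130,440,205)); j=J(onz(d,Y,43)); print("pointer",s,j.mean(0),j[j[:,1]<-65].mean(0))
print("tongue top",J(onz(d,[(356.3,194),(353.3,194),(360,194)],44)))
for z in(20,25,30): print("saddle",z,J(onz(d,[(351.8,181)],z)))
E
```

```text
pointer [408 143  12  48 336] [103.35643747 -49.75258416] [103.24006601 -70.13116463]
tongue top [[ 48.24165413 -78.7090112 ]
 [ 45.16615326 -78.68036116]
 [ 52.03883509 -78.74446454]]
saddle 20 [[ 51.08694557 -71.16709746]]
saddle 25 [[ 49.29121804 -69.89518539]]
saddle 30 [[ 47.49549051 -68.62327332]]
```

>>> carry_out --moves '[{"tx":0,"ty":-0.014,"tz":0,"twist":0,"fingers":0},{"tx":0,"ty":-0.014,"tz":0,"twist":0,"fingers":0},{"tx":0,"ty":-0.01,"tz":0,"twist":0,"fingers":0},{"tx":0,"ty":0,"tz":0,"twist":0,"fingers":0},{"tx":0,"ty":0,"tz":0,"twist":0,"fingers":0},{"tx":0,"ty":0,"tz":0,"twist":0,"fingers":0}]'

```text
clock: 12.12
eef_pos: [411.3, 256.3, 63.5]
tool_rot: [3.131, -0.002, 1.822]
force: [10.1, 1.7, -1.2]
width: 13.2
gripper_force: 59.1
```

```bash
python3 - <<'E'
from ptr import *
s=ctrl.read_state(); print(s['eef_pos'],s['force'],s['gripper_force'],s['qd'].round(3))
d=cam("side"); Y,st=big(d,(20,100,80),(35,255,255),(315,200,365,265)); j=J(onz(d,Y,43)); print(st,j.mean(0),"rest was 98.8")
im=d['color']; cv2.imwrite("pics/s7.png",im)
h=cv2.cvtColor(im,cv2.COLOR_BGR2HSV)
r=im.astype(int); r=r[:,:,2]-np.maximum(r[:,:,1],r[:,:,0])
for k in range(230,248): print(k,r[k,322:334])
# soaps: cream/pink label rows along the jig centre line at z=40
P=lambda x,y,z:[*(O+x*u+y*v),z]
X=np.arange(-84,60,4)
for y in(-36,36):
    q=proj(d,[P(x,y,40) for x in X]).round().astype(int); print([(int(x),im[b,a].tolist()) for x,(a,b) in zip(X,q)])
E
```

```text
[411.33331761 256.28981502  63.4925472 ] [10.12342368  1.70226801 -1.15080566] 59.06060814857483 [ 0.     0.001  0.001  0.001 -0.    -0.001  0.   ]
[328 236  19   4  61] [ 45.5796739  -48.63063902] rest was 98.8
230 [ 3  2  5 12  9  5  8 17 13  5  0  2]
231 [ 1  1  5 13  9  3  8 17 15  4  1 -1]
232 [ 1  3  6 12 11  4  5 16 16  8  2  1]
233 [ 0  2  3  8 13  6  4 14 18 10  2  1]
234 [ 2  2  4  8 12  6  3 11 18  9  2 -1]
235 [ 1  1  4 11 15  9  8 11 16 12  6  3]
236 [ 3  1  3 15 24 13 12 13 18 15 12 10]
237 [ 2  3  5 21 38 24 12 14 17 15 15 15]
238 [ 3 -1  7 23 47 30 12 11 13 14 12 12]
239 [ 2  3  7 31 52 32 11  9 12 16  8  8]
240 [ 2  2  7 33 55 39 18 16 24 22 13  4]
241 [ 3  0  9 35 62 58 46 45 43 34 20  1]
242 [ 1  2  8 36 66 67 62 63 54 43 22  6]
243 [ 4  4 11 39 60 51 45 41 42 34 23 12]
244 [ 3  3 16 41 48 32 22 16 20 23 21 16]
245 [ 2  4 16 40 40 22 10  5  6 13 21 20]
246 [ 3  5 11 27 22 16 10  4  4 12 18 21]
247 [ 2  2  6 13 11 11 12  5  4 11 18 21]
[(-84, [98, 99, 103]), (-80, [95, 95, 103]), (-76, [85, 87, 102]), (-72, [74, 80, 99]), (-68, [71, 78, 99]), (-64, [75, 81, 105]), (
[... 762 characters left out ...]
57, 171, 217]), (-60, [160, 173, 219]), (-56, [157, 171, 216]), (-52, [155, 168, 215]), (-48, [155, 167, 213]), (-44, [152, 166, 211]), (-40, [153, 166, 210]), (-36, [153, 166, 211]), (-32, [145, 156, 200]), (-28, [120, 131, 167]), (-24, [90, 98, 125]), (-20, [104, 118, 136]), (-16, [104, 118, 136]), (-12, [139, 165, 180]), (-8, [139, 166, 181]), (-4, [153, 179, 195]), (0, [160, 187, 204]), (4, [168, 194, 210]), (8, [149, 175, 191]), (12, [153, 181, 196]), (16, [158, 187, 203]), (20, [163, 192, 208]), (24, [145, 171, 187]), (28, [152, 178, 192]), (32, [158, 185, 201]), (36, [145, 171, 184]), (40, [94, 110, 119]), (44, [63, 67, 72]), (48, [40, 41, 42]), (52, [30, 31, 29]), (56, [21, 20, 21])]
```

```bash
python3 -c "
from h import *
print(job.finish_job())"
```

```text
the job is handed in; nothing more can be done
None
```

The cream soap lies in the jig between the pink soap and the jaw, and the job is handed in with the gripper still holding the handle (59 N) after a pull of about 53.5 mm, which by my camera measurements puts the yellow pointer about 1 mm from the red clip; no pass or fail was returned.

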